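# Show the helper the next rivet

## Task

Show a helper the next riveting job by pointing, with the fingertips straight above each thing and two to four centimetres over it, staying still there for about two seconds: first at the open tin of rivets, then at the one empty rivet hole (one of the two steel hinge straps has it, the other strap is fully riveted), and last at the head of the smallest hammer on the table. Touch nothing, and keep the fingers high between the three places, so that you do not dip towards the other strap or the head of any other hammer. Finish still pointing at the smallest hammer's head.

Things in the scene. Friction and masses are not known exactly. Their poses are not given: they have to be found in the camera images.
- tin_mouth (a point): Centre of the mouth of the open round tin of rivets, at rim height (the tin is 64 mm across and 49 mm high, and stands upright on the table, so this point is 49 mm above the table). The tin stands on either the left or the right side of the work; a 181 mm high oil can with a long upright spout, 61 mm across, stands on the other side.
- open_hole (a point): Centre of the empty rivet hole at the strap's upper face, 8 mm above the table. The strap is a plain steel hinge strap lying flat, 184 x 40 x 8 mm, with a rolled knuckle 18 mm thick across one end and four rivet places in a row along its middle, 46 mm apart. Three hold round rivet heads (22 mm across, 7.5 mm high); the second place from the knuckle is an open 15 mm hole. The point's x axis runs along the strap, away from the knuckle; z is up.
- strap_full: The other hinge strap, the same size and material, with a rivet head in all four places. Its origin is the centre of its underside on the table; x runs along it away from the knuckle. Not to be pointed at. The two straps may have changed places.
- small_head (a point): Top of the middle of the small hammer's head, 26 mm above the table. The hammer lies flat, 252 mm long with a wooden handle; its head measures 80 x 24 x 26 mm and lies at the end nearer the robot. The point's y axis runs along the handle towards the head, x along the head, z up.
- heavy_head (a point): Top of the middle of the other hammer's head, 45 mm above the table. That hammer is of about the same length (258 mm) with a much stouter head, 104 x 45 x 45 mm. Not to be pointed at. It may have changed places with the small hammer. Two more hammers, larger and with longer handles, lie at the far right of the table and are not part of the job.

How it is judged:
By the outcome, as a careful person would: the job done as asked, in the order asked, and still so for the second after the job is handed in, with the robot touching nothing.
It also fails if it takes over 56 s, if anything falls off the work surface, if the arm or the gripper's body presses on something with over 40 N, if the wrist force passes 120 N, or if a joint passes its speed limit or range.

## Robot

A 6-joint arm with a two-finger parallel gripper is mounted at the origin on a cart in front of the work surface, level with it; the furniture and walls round the work are solid. World frame = base frame: x ahead of the robot, y to its left, z up, the work surface at z = 0. Lengths are in m, angles in rad, forces in N, time in s.
With the tool pointing down it reaches from about 0.325 to 0.925 m from the base axis. Payload 3.1 kg.
Tool frame: the origin (TCP) lies on the centre line of the jaws, within the pads' length; the fingertips stand env.tips_ahead ahead of it and the grasp point (between the pads) lies 6 mm ahead of it (env.tips_ahead is the distance from the TCP to the fingertips, in m); z points along the fingers, y is the line along which they close (so a half turn about z gives the same grasp; the last joint's range is limited). The gripper opens to 85 mm and grips with 20 to 120 N. Pads are 22 mm wide; open, the fingers measure 114 mm over their backs; the gripper's body (76 mm by 85 mm) begins 54 mm behind the grasp point. The pads swing forward as they close: fully open they stand 13 mm farther back than shut.
Start: joints at [-1.23, 0.217, 1.613, -0, 1.311, -0.112], TCP at [0.273, -0.562, 0.256] pointing down, gripper open.
Joint ranges: [-2.75, 2.75], [-0.78, 2.1], [0.31, 2.55], [-1.13, 4.27], [0.13, 2.63], [-2.58, 2.58]. Speed limits (rad/s): [2.79, 2.79, 3.14, 3.14, 3.14, 3.14].

## Interface

Orientations are given as a unit quaternion [w, x, y, z].
In Python, from plant import status, viewer, finish_job, env gives the robot as it stands.
- The arm moves only by the tool drive_tool, never from a script. Its argument "deltas" is one flat list of numbers, 7 for each row, row after row: the shift along the tool's x, y, z in cm, then the turn, a rotation vector about the tool's x, y, z in degrees, then the opening, from 0 (shut) to 1 (fully open). In form: [x, y, z, wx, wy, wz, claw, x, y, z, wx, wy, wz, claw, ...]. A call has 1 to 20 rows; each row shifts and turns the commanded pose from where the row before left it, along the tool's axes as they then stand; what a row does not reach is not made up. A row lasts 1/10 s, in which the tool goes at most 50 mm and 8.59 degrees, less where a joint would pass 70% of its speed; a pose out of reach is approached as far as the arm can. A call with a gripper value outside its range is refused whole. The fingers move at their own pace and stop on an object; "force" is the grip in N (left out, the last holds). Time passes only in rows, so rows that do not move let the fingers close. It gives the time, the measured TCP pose, the force, the opening and the grip force at its end, in the units of the state.
- status.sense(): the state, without advancing time (a new reading comes with each control period).
- viewer.read_camera(name): name is "side" or "top"; returns a dict with "image" (420x560x3 uint8, red, green, blue), "mtx" (3x3 intrinsics, pixels), "world_from_camera" (4x4, takes a point from camera to world coordinates). Camera axes: x right, y down, z forward; pixel columns grow to the right and rows downward; lengths in m; the calibration is good to about 2 mm. A picture is of the moment at which its call begins. There is no depth.
- finish_job(): hands the job in; it is judged then, once.
The state is a dict: "time": time; "joint_pos": joint angles; "qvel": joint speeds; "joint_efforts": joint torques, N m; "tcp_pos": TCP position; "eef_rot": TCP orientation; "ft_force": force on the tool from outside, world axes, zero at the start; "wrist_torque": the same for the moment, N m; "opening": finger opening in m; "finger_force": force on a finger pad.
Only numpy, scipy, OpenCV 4.12 (cv2) and the standard library are available. Lean on these libraries where they do the work, as an engineer would, in place of code of your own. Each camera call takes 0.05 s, during which the arm holds its last target. There are 200 camera calls.

## Working session

There is one attempt and no reset: what is moved stays moved. The work goes in short steps, Python scripts to look and compute and a tool call to move; the robot and the scene stay as the last step left them, time stands still between calls to the robot, and variables do not carry over. Pictures are saved under pics/ and viewed, at most 10 in all, crops included, and the job is handed in when it is done.

Besides the shell and the picture viewer there is one more tool, called after "Call:" as a command line: name --argument value ..., lists and objects as JSON in quotes. drive_tool: Moves the arm, as the interface text tells. Its arguments: {"type":"object","properties":{"deltas":{"type":"array","items":{"type":"number"}},"force":{"type":"number"}},"required":["deltas"]}

```bash
mkdir -p pics
python3 - <<'E'
from plant import status, viewer, env
import cv2
s=status.sense();print(s['time'],s['tcp_pos'],s['eef_rot'],s['opening'],env.tips_ahead)
for n in('top','side'):
    c=viewer.read_camera(n);cv2.imwrite(f'pics/{n}.png',cv2.resize(c['image'][:,:,::-1],(800,600),interpolation=cv2.INTER_CUBIC));print(c['mtx'],c['world_from_camera'])
E
```

```text
0.0 [ 0.27318639 -0.56129673  0.25496159] [-1.18872734e-03  9.74481564e-01  2.24464356e-01 -1.45651126e-04] 0.08514845639701676 0.025
[[502.42635696   0.         270.70753009]
 [  0.         502.42635696 209.14013484]
 [  0.           0.           1.        ]] [[-0.02758606 -0.98635473  0.16230635  0.35334939]
 [-0.99961413  0.02669104 -0.00769273 -0.02750668]
 [ 0.00325563 -0.16245593 -0.98671043  1.33784079]
 [ 0.          0.          0.          1.        ]]
[[422.75760661   0.         274.02716798]
 [  0.         422.75760661 217.72792049]
 [  0.           0.           1.        ]] [[-0.93805618 -0.13075627  0.32086354  0.15270993]
 [-0.34644191  0.33966499 -0.87441735  0.97954564]
 [ 0.00534944 -0.93141317 -0.3639243   0.4944698 ]
 [ 0.          0.          0.          1.        ]]
```

View pics/top.png

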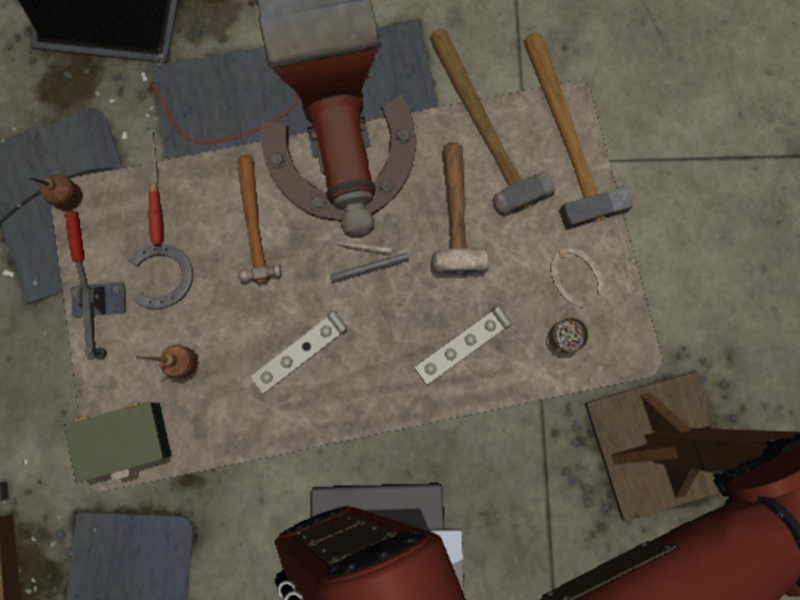

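View pics/side.png

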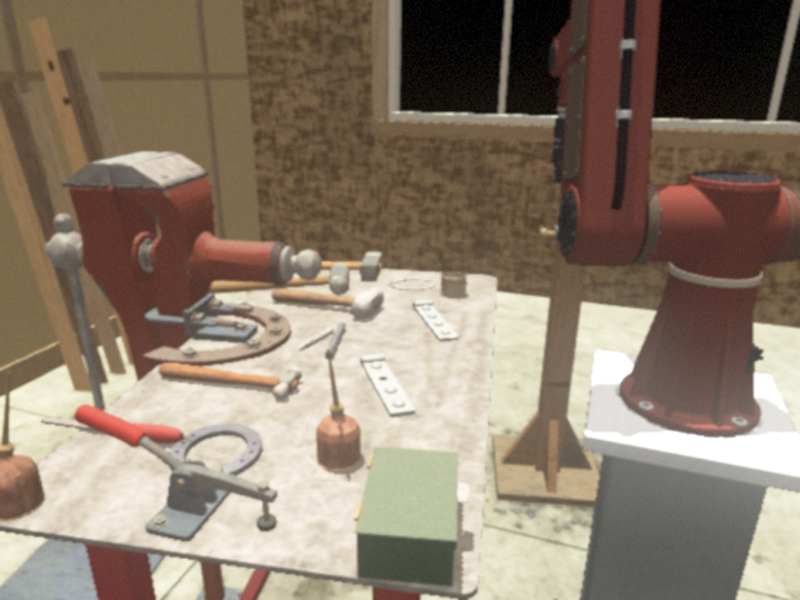

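The top view (800x600) shows the tin at about (569,336) and the open hole at (306,346) in the left strap. The small hammer's head is at (260,274), with the horn tip of the anvil near (357,215). In the side view they are at about (454,275), (383,379) and (289,380). I'll take enlarged crops to refine these.

```bash
cat > m.py <<'E'
import numpy as np
from plant import viewer
def ray(c,p):
    T=c['world_from_camera'];d=T[:3,:3]@np.linalg.inv(c['mtx'])@[p[0],p[1],1];return T[:3,3],d/np.linalg.norm(d)
def tri(ct,pt,cs,ps):
    A=[];b=[]
    for c,p in((ct,pt),(cs,ps)):
        o,d=ray(c,p);P=np.eye(3)-np.outer(d,d);A.append(P);b.append(P@o)
    A=np.vstack(A);b=np.hstack(b);x=np.linalg.lstsq(A,b,rcond=None)[0];return x,np.linalg.norm(A@x-b)
def plane(c,p,z):
    o,d=ray(c,p);return o+d*(z-o[2])/d[2]
E
python3 - <<'E'
from m import *
import cv2
ct,cs=viewer.read_camera('top'),viewer.read_camera('side')
k=1/1.42857
for n,pt,ps,z in(('tin',(569,335),(454,275),.049),('hole',(306,346),(383,379),.008),('small',(260,272),(289,380),.026),('horn',(357,215),(306,263),.1),('heavy',(460,260),(370,302),.045)):
    pt=np.array(pt)*k;ps=np.array(ps)*k
    print(n,tri(ct,pt,cs,ps),plane(ct,pt,z),plane(cs,ps,z))
def tile(c,ps):
    return np.hstack([cv2.resize(c['image'][int(y*k)-20:int(y*k)+20,int(x*k)-20:int(x*k)+20,::-1],(264,264),interpolation=cv2.INTER_CUBIC) for x,y in ps]),[(int(x*k)-20,int(y*k)-20) for x,y in ps]
a,o1=tile(ct,[(569,335),(306,346),(260,272)]);b,o2=tile(cs,[(454,280),(383,379),(289,380)])
print(o1,o2);cv2.imwrite('pics/crop.png',np.vstack([a,b]))
E
```

```text
tin (array([ 0.48869832, -0.36497739,  0.04971415]), np.float64(0.0019905105286205198)) [ 0.49014984 -0.36486007  0.049     ] [ 0.48782012 -0.367271    0.049     ]
hole (array([0.4863211 , 0.11422568, 0.00645138]), np.float64(0.0016788642904356247)) [0.48730543 0.11442379 0.008     ] [0.48403873 0.11689123 0.008     ]
small (array([0.62462693, 0.19668605, 0.01969745]), np.float64(0.004089499121526015)) [0.62604095 0.196834   0.026     ] [0.6151181  0.20716796 0.026     ]
horn (array([0.68679878, 0.00774952, 0.1637965 ]), np.float64(0.006574978060536426)) [0.70961614 0.01161488 0.1       ] [ 0.78259263 -0.17756818  0.1       ]
heavy (array([ 0.63362248, -0.17809122,  0.02721557]), np.float64(0.007256192000732391)) [ 0.63473033 -0.17454484  0.045     ] [ 0.60986893 -0.13354428  0.045     ]
[(378, 214), (194, 222), (162, 170)] [(297, 176), (248, 245), (182, 246)]
```

View pics/crop.png

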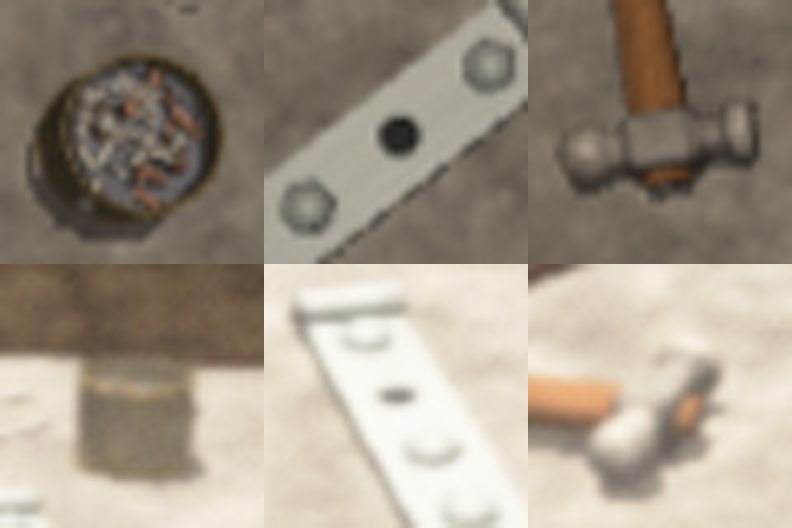

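Run:
```python
from m import *
from plant import status
from scipy.spatial.transform import Rotation as R
ct,cs=viewer.read_camera('top'),viewer.read_camera('side')
s=status.sense();w,x,y,z=s['eef_rot'];r=R.from_quat([x,y,z,w]);p=s['tcp_pos']
print(s['time'],r.as_matrix().round(4))
for n,o,a,oo,b,z in(('tin',(378,214),(143,136),(297,176),(137,111),.049),('hole',(194,222),(134,135),(248,245),(134,131),.008),('small',(162,170),(130,138),(182,246),(127,126),.026)):
    pt=np.array(o)+np.array(a)/6.6-.5;ps=np.array(oo)+np.array(b)/6.6-.5
    X,e=tri(ct,pt,cs,ps);q=plane(ct,pt,z);print(n,X.round(4),e,q.round(4),plane(cs,ps,z).round(4))
    t=(.7*q+.3*plane(cs,ps,z) if n!='small' else q);t[2]=z+.055
    print('  shift cm',(r.inv().apply(t-p)*100).round(2));p=t
```

```text
0.3 [[ 8.992e-01  4.375e-01 -3.000e-04]
 [ 4.375e-01 -8.992e-01  8.000e-04]
 [ 1.000e-04 -8.000e-04 -1.000e+00]]
tin [ 0.4904 -0.3672  0.0494] 0.0009368553726428358 [ 0.4911 -0.3672  0.049 ] [ 0.4901 -0.3686  0.049 ]
  shift cm [28.05 -7.94 15.19]
hole [0.4868 0.115  0.0094] 0.0016043823057575958 [0.488  0.1155 0.008 ] [0.4865 0.1125 0.008 ]
  shift cm [ 20.8  -43.5    4.14]
small [0.6254 0.1988 0.024 ] 0.0016348837665970321 [0.6261 0.199  0.026 ] [0.6221 0.2022 0.026 ]
  shift cm [16.15 -1.53 -1.8 ]
```

The heights agree with the text to about 2 mm. I'll move over the tin first, staying high with the gripper closing.

Call:
drive_tool --deltas '[2, -0.57, 0, 0, 0, 0, 0, 2, -0.57, 0, 0, 0, 0, 0, 2, -0.57, 0, 0, 0, 0, 0, 2, -0.57, 0, 0, 0, 0, 0, 2, -0.57, 0, 0, 0, 0, 0, 2, -0.57, 0, 0, 0, 0, 0, 2, -0.57, 0, 0, 0, 0, 0, 2, -0.57, 0, 0, 0, 0, 0, 2, -0.57, 0, 0, 0, 0, 0, 2, -0.57, 0, 0, 0, 0, 0, 2, -0.57, 0, 0, 0, 0, 0, 2, -0.57, 0, 0, 0, 0, 0, 2, -0.57, 0, 0, 0, 0, 0, 2, -0.57, 0, 0, 0, 0, 0, 0, 0, 2, 0, 0, 0, 0, 0, 0, 2, 0, 0, 0, 0, 0, 0, 2, 0, 0, 0, 0, 0, 0, 2, 0, 0, 0, 0, 0, 0, 0, 0, 0, 0, 0, 0, 0, 0, 0, 0, 0, 0]'

```text
time: 2.3
tcp_pos: [0.4902, -0.3676, 0.1761]
eef_rot: [-0.0, 0.974, 0.224, -0.0]
ft_force: [0.7, -0.2, 1.1]
opening: 0.0001
finger_force: 0.0
```

```bash
cat > tip.py <<'E'
import sys,cv2
from m import *
from plant import status
s=status.sense();p=np.array(s['tcp_pos'])
n=sys.argv[1];out=[]
for cam in('top','side'):
    c=viewer.read_camera(cam);T=np.linalg.inv(c['world_from_camera']);q=T[:3,:3]@(p-[0,0,.025])+T[:3,3];u=c['mtx']@(q/q[2]);u=u[:2]
    x0,y0=int(np.clip(u[0]-40,0,480)),int(np.clip(u[1]-40,0,340))
    im=cv2.resize(c['image'][y0:y0+80,x0:x0+80,::-1],(400,400),interpolation=cv2.INTER_CUBIC)
    cv2.circle(im,tuple(int(v) for v in (u-[x0,y0]+.5)*5),4,(255,0,255),1);out.append(im)
cv2.imwrite(f'pics/{n}.png',np.hstack(out));print(s['time'],p)
E
python3 tip.py t1
```

```text
2.3 [ 0.49017671 -0.3676135   0.17612396]
```

View pics/t1.png

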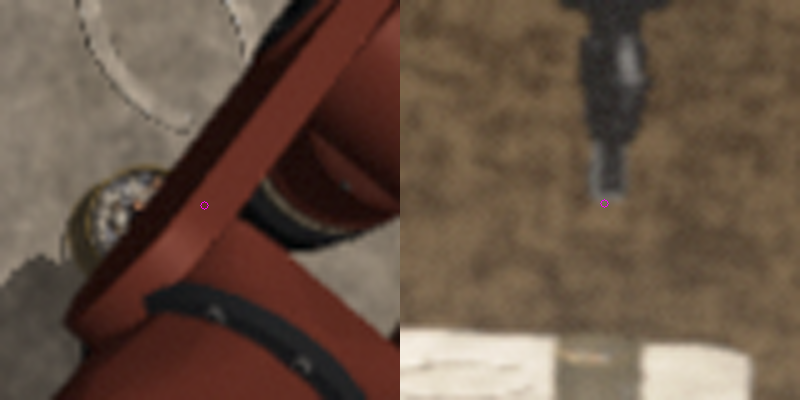

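The side view shows the shut fingertips at (605,198). They match the predicted marker and sit above the tin's mouth at (598,350). I'll descend 7.2 cm and hold.

Call:
drive_tool --deltas '[0, 0, 1.5, 0, 0, 0, 0, 0, 0, 1.5, 0, 0, 0, 0, 0, 0, 1.5, 0, 0, 0, 0, 0, 0, 1.5, 0, 0, 0, 0, 0, 0, 1.2, 0, 0, 0, 0, 0, 0, 0, 0, 0, 0, 0, 0, 0, 0, 0, 0, 0, 0, 0, 0, 0, 0, 0, 0, 0, 0, 0, 0, 0, 0, 0, 0, 0, 0, 0, 0, 0, 0, 0, 0, 0, 0, 0, 0, 0, 0, 0, 0, 0, 0, 0, 0, 0, 0, 0, 0, 0, 0, 0, 0, 0, 0, 0, 0, 0, 0, 0, 0, 0, 0, 0, 0, 0, 0, 0, 0, 0, 0, 0, 0, 0, 0, 0, 0, 0, 0, 0, 0, 0, 0, 0, 0, 0, 0, 0, 0, 0, 0, 0, 0, 0, 0, 0, 0, 0, 0, 0, 0, 0]'

```text
time: 4.4
tcp_pos: [0.4903, -0.3678, 0.1043]
eef_rot: [-0.0, 0.974, 0.224, -0.0]
ft_force: [-0.2, -0.7, 0.3]
opening: 0.0002
finger_force: 0.0
```

Call:
drive_tool --deltas '[0, 0, 0, 0, 0, 0, 0, 0, 0, 0, 0, 0, 0, 0, 0, 0, 0, 0, 0, 0, 0, 0, 0, 0, 0, 0, 0, 0, 0, 0, 0, 0, 0, 0, 0, 0, 0, 0, 0, 0, 0, 0, 0, 0, 0, 0, 0, 0, 0, 0, 0, 0, 0, 0, 0, 0, 0, 0, 0, 0, 0, 0, 0]'

```text
time: 5.3
tcp_pos: [0.4903, -0.3678, 0.1043]
eef_rot: [-0.0, 0.974, 0.224, 0.0]
ft_force: [-0.2, -0.3, 1.0]
opening: -0.0
finger_force: 0.0
```

Call:
drive_tool --deltas '[0, 0, -1.4, 0, 0, 0, 0, 0, 0, -2.4, 0, 0, 0, 0, 0, 0, -2.4, 0, 0, 0, 0, 0, 0, -2.4, 0, 0, 0, 0, 0, 0, -2.4, 0, 0, 0, 0, 0, 0, -2, 0, 0, 0, 0]'

```text
time: 5.9
tcp_pos: [0.4908, -0.3682, 0.2374]
eef_rot: [0.001, 0.974, 0.225, 0.001]
ft_force: [-0.1, -0.1, 0.4]
opening: -0.0001
finger_force: 0.0
```

Call:
drive_tool --deltas '[1.16, -2.42, 0, 0, 0, 0, 0, 1.16, -2.42, 0, 0, 0, 0, 0, 1.16, -2.42, 0, 0, 0, 0, 0, 1.16, -2.42, 0, 0, 0, 0, 0, 1.16, -2.42, 0, 0, 0, 0, 0, 1.16, -2.42, 0, 0, 0, 0, 0, 1.16, -2.42, 0, 0, 0, 0, 0, 1.16, -2.42, 0, 0, 0, 0, 0, 1.16, -2.42, 0, 0, 0, 0, 0, 1.16, -2.42, 0, 0, 0, 0, 0, 1.16, -2.42, 0, 0, 0, 0, 0, 1.16, -2.42, 0, 0, 0, 0, 0, 1.16, -2.42, 0, 0, 0, 0, 0, 1.16, -2.42, 0, 0, 0, 0, 0, 1.16, -2.42, 0, 0, 0, 0, 0, 1.16, -2.42, 0, 0, 0, 0, 0, 1.16, -2.42, 0, 0, 0, 0, 0, 1.16, -2.42, 0, 0, 0, 0, 0, 0, 0, 0, 0, 0, 0, 0, 0, 0, 0, 0, 0, 0, 0]'

```text
time: 7.9
tcp_pos: [0.4876, 0.1155, 0.2352]
eef_rot: [0.0, 0.974, 0.225, 0.001]
ft_force: [-0.1, -0.9, 0.3]
opening: -0.0
finger_force: 0.0
```

Call:
drive_tool --deltas '[0, 0.08, 2, 0, 0, 0, 0, 0, 0, 2, 0, 0, 0, 0, 0, 0, 2, 0, 0, 0, 0, 0, 0, 2, 0, 0, 0, 0, 0, 0, 2, 0, 0, 0, 0, 0, 0, 2, 0, 0, 0, 0, 0, 0, 2, 0, 0, 0, 0, 0, 0, 1.5, 0, 0, 0, 0, 0, 0, 1.2, 0, 0, 0, 0, 0, 0, 0, 0, 0, 0, 0, 0, 0, 0, 0, 0, 0, 0]'

```text
time: 9.0
tcp_pos: [0.4882, 0.1141, 0.0677]
eef_rot: [0.0, 0.975, 0.224, 0.0]
ft_force: [0.1, 0.0, 0.5]
opening: -0.0004
finger_force: 0.0
```

```bash
python3 tip.py t2
```

```text
9.0 [0.48824198 0.11408558 0.06767312]
```

View pics/t2.png

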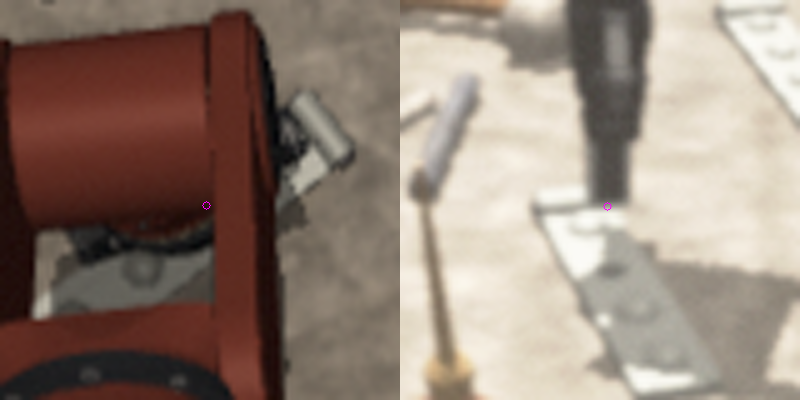

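The side view shows the fingertips at (607,205), above the hole at (610,270). I'll lower 0.4 cm and hold for more than 2 s.

Call:
drive_tool --deltas '[0, 0, 0.4, 0, 0, 0, 0, 0, 0, 0, 0, 0, 0, 0, 0, 0, 0, 0, 0, 0, 0, 0, 0, 0, 0, 0, 0, 0, 0, 0, 0, 0, 0, 0, 0, 0, 0, 0, 0, 0, 0, 0, 0, 0, 0, 0, 0, 0, 0, 0, 0, 0, 0, 0, 0, 0, 0, 0, 0, 0, 0, 0, 0, 0, 0, 0, 0, 0, 0, 0, 0, 0, 0, 0, 0, 0, 0, 0, 0, 0, 0, 0, 0, 0, 0, 0, 0, 0, 0, 0, 0, 0, 0, 0, 0, 0, 0, 0, 0, 0, 0, 0, 0, 0, 0, 0, 0, 0, 0, 0, 0, 0, 0, 0, 0, 0, 0, 0, 0, 0, 0, 0, 0, 0, 0, 0, 0, 0, 0, 0, 0, 0, 0, 0, 0, 0, 0, 0, 0, 0]'

```text
time: 11.1
tcp_pos: [0.4878, 0.1146, 0.0633]
eef_rot: [-0.0, 0.974, 0.224, -0.0]
ft_force: [-0.6, 0.9, -0.9]
opening: 0.0004
finger_force: 0.0
```

Call:
drive_tool --deltas '[0, 0, 0, 0, 0, 0, 0, 0, 0, 0, 0, 0, 0, 0, 0, 0, 0, 0, 0, 0, 0, 0, 0, 0, 0, 0, 0, 0, 0, 0, 0, 0, 0, 0, 0]'

```text
time: 11.6
tcp_pos: [0.4879, 0.1146, 0.0633]
eef_rot: [0.0, 0.974, 0.224, 0.0]
ft_force: [-0.2, 0.0, 1.0]
opening: -0.0004
finger_force: 0.0
```

Call:
drive_tool --deltas '[0, 0, -1.5, 0, 0, 0, 0, 0, 0, -2.5, 0, 0, 0, 0, 0, 0, -2.5, 0, 0, 0, 0, 0, 0, -2.5, 0, 0, 0, 0, 0, 0, -2.5, 0, 0, 0, 0, 0, 0, -2.5, 0, 0, 0, 0, 0, 0, -2, 0, 0, 0, 0, 2, -0.2, 0, 0, 0, 0, 0, 2, -0.2, 0, 0, 0, 0, 0, 2, -0.2, 0, 0, 0, 0, 0, 2, -0.2, 0, 0, 0, 0, 0, 2, -0.2, 0, 0, 0, 0, 0, 2, -0.2, 0, 0, 0, 0, 0, 2, -0.2, 0, 0, 0, 0, 0, 2, -0.2, 0, 0, 0, 0, 0, 0, 0, 0, 0, 0, 0, 0, 0, 0, 0, 0, 0, 0, 0]'

```text
time: 13.3
tcp_pos: [0.6243, 0.1988, 0.2227]
eef_rot: [0.0, 0.974, 0.225, -0.001]
ft_force: [-0.5, -0.4, 0.0]
opening: -0.0001
finger_force: 0.0
```

Call:
drive_tool --deltas '[0, 0, 2, 0, 0, 0, 0, 0, 0, 2, 0, 0, 0, 0, 0, 0, 2, 0, 0, 0, 0, 0, 0, 2, 0, 0, 0, 0, 0, 0, 2, 0, 0, 0, 0, 0, 0, 2, 0, 0, 0, 0, 0, 0, 1.6, 0, 0, 0, 0, 0, 0, 0, 0, 0, 0, 0, 0, 0, 0, 0, 0, 0, 0]'

```text
time: 14.2
tcp_pos: [0.6244, 0.1987, 0.0873]
eef_rot: [0.0, 0.974, 0.224, -0.0]
ft_force: [0.4, 0.8, 0.4]
opening: -0.0003
finger_force: 0.0
```

```bash
python3 tip.py t3
```

```text
14.2 [0.62437195 0.19874862 0.0873185 ]
```

View pics/t3.png

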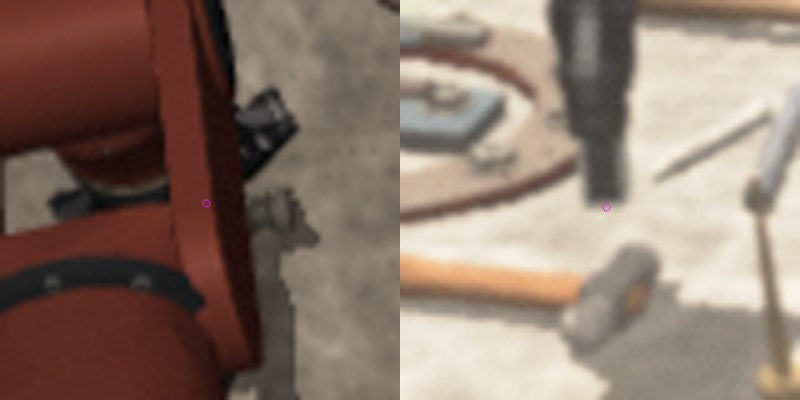

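The side view shows the fingertips at (605,203), above the middle of the small head at (612,280). I'll lower 0.6 cm and hold.

Call:
drive_tool --deltas '[0.1, 0, 0.6, 0, 0, 0, 0, 0, 0, 0, 0, 0, 0, 0, 0, 0, 0, 0, 0, 0, 0, 0, 0, 0, 0, 0, 0, 0, 0, 0, 0, 0, 0, 0, 0, 0, 0, 0, 0, 0, 0, 0, 0, 0, 0, 0, 0, 0, 0, 0, 0, 0, 0, 0, 0, 0, 0, 0, 0, 0, 0, 0, 0, 0, 0, 0, 0, 0, 0, 0, 0, 0, 0, 0, 0, 0, 0, 0, 0, 0, 0, 0, 0, 0, 0, 0, 0, 0, 0, 0, 0, 0, 0, 0, 0, 0, 0, 0, 0, 0, 0, 0, 0, 0, 0, 0, 0, 0, 0, 0, 0, 0, 0, 0, 0, 0, 0, 0, 0, 0, 0, 0, 0, 0, 0, 0, 0, 0, 0, 0, 0, 0, 0, 0, 0, 0, 0, 0, 0, 0]'

```text
time: 16.3
tcp_pos: [0.6256, 0.1994, 0.0813]
eef_rot: [0.0, 0.974, 0.224, 0.0]
ft_force: [-0.7, 0.7, 0.1]
opening: -0.0001
finger_force: 0.0
```

Call:
drive_tool --deltas '[0, 0, 0, 0, 0, 0, 0, 0, 0, 0, 0, 0, 0, 0, 0, 0, 0, 0, 0, 0, 0, 0, 0, 0, 0, 0, 0, 0, 0, 0, 0, 0, 0, 0, 0]'

```text
time: 16.8
tcp_pos: [0.6256, 0.1994, 0.0813]
eef_rot: [-0.0, 0.974, 0.224, 0.0]
ft_force: [0.2, -0.3, 0.0]
opening: -0.0
finger_force: 0.0
```

```bash
python3 -c "
from plant import finish_job,status
print(status.sense()['tcp_pos']);print(finish_job())"
```

```text
[0.62563476 0.19939042 0.08130695]
the job is handed in; nothing more can be done
None
```

I pointed at the rivet tin, then the empty hole, then the smallest hammer's head, holding about 3 cm above each for over 2 s; the force readings showed no contact, and I handed the job in at about 17 s, still over the small hammer's head (no verdict was returned).

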